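# Uncover a board and click its carriage under the test head

## Task

The board on the test fixture is ready for testing: tip up the blue-tab end of the white dust cover, draw the cover out from under the keeper bar and set it down, without dropping it, flat and tab up in the middle of the grey mat. Then push the orange-handled carriage all the way in under the test head until the spring detent snaps it home, and let go. Do not disturb the other things on the bench.

Things in the scene. Friction and masses are not known exactly. Their poses are not given: they have to be found in the camera images.
- fixture: Board test fixture fixed to the bench: aluminium bed 330 x 160 x 10 mm. Origin at bench level; +x is the way the carriage is pushed in (away from the robot), z up. Bed from x -180 to +150 mm. Black test-head gantry across it at x 45 to 75 mm: 158 mm wide, underside 52, top 86 mm above the bench. Red detent housing with brass plunger at the left edge (x -26, y 71 mm), top at 34 mm.
- carriage (a joint): Slide of the black carriage along the fixture's +x, in m: 0 = out (start), 0.090 = fully home at its stop. From about 0.077 the detent resists (about 8 N to push); past 0.085 it snaps forward to 0.090 and holds. With the cover still on, its tab hits the gantry at about 0.06.
- handle (a point): Centre of the top of the carriage's orange upright handle: block 14 mm (along the slide) x 40 mm (across) x 50 mm high, top 69 mm above the bench, standing on a tongue at 20 mm. Moves with the carriage: at fixture x -159, y 0 when out, x -69 at home. The carriage's steel keeper plate stands 19 mm beyond its far face.
- cover: Loose white plate (80 g), 116 x 90 x 4 mm, with a blue tab on top and a 4 mm deep rib under the tab end. Origin at the centre of its underside; x towards the tab end, z up. Starts on the rim of the carriage's black tray (rim 40 mm above the bench), centre at fixture x -70, y 0, its x along the fixture's x. Lying on a flat surface it rests on the rib and its other edge, origin about 2 mm up.
- tab (a point): Centre of the top of the cover's blue tab: block 24 mm along the cover's x, 12 mm thick across (grip it across y), 28 mm high above the plate; at cover x +44, y 0, 32 mm above the cover's underside. At the start 59 mm short of the gantry.
- keeper (a point): Middle of the steel keeper bar on the carriage, over the cover's end nearest the robot. Bar 10 mm along x, 110 mm across, underside 8 mm and top 14 mm above the tray rim (54 mm above the bench). The cover's end is tucked 8 mm under it: raise the tab end some 15 degrees, pivoting on the tucked end, then draw the cover towards the gantry and up.
- mat: Grey mat fixed to the bench, 180 (x) x 160 (y) x 3 mm, on the left or on the right of the fixture. Origin at the centre of its underside.
- bin: Yellow open parts bin, 180 x 140 x 60 mm, fixed, across the fixture from the mat. Origin at the centre of its underside. Leave alone.
- screwdriver: Red-handled screwdriver lying near the robot's side of the bench, 20 to 30 mm thick. Leave alone.
- boards: Stack of green circuit boards, 100 x 160 x 34 mm, at the left of the bench. Leave alone.
- lamp_case: Black lamp case with a white panel on top, 120 x 260 x 52 mm, at the right of the bench. Leave alone.
- glue: White glue bottle with red cap, 44 mm diameter, 110 mm tall, at the back left. Leave alone.
- dish: Small steel dish, 80 mm diameter, 25 mm high, at the back right. Leave alone.
- spool: Blue spool, 60 mm diameter, 40 mm high, near the robot's side, right. Leave alone.
Not all that is in view belongs to the job. What is shaped like the cover but purple is not meant. There is more than one size of the mat; the job needs the smaller.

How it is judged:
By the outcome, as a careful person would: the job done as asked, in the order asked, and still so for the second after the job is handed in, with the robot touching nothing.
It also fails if it takes over 53 s, if anything falls off the work surface, if the arm or the gripper's body presses on something with over 40 N, if the wrist force passes 120 N, or if a joint passes its speed limit or range.

## Robot

A 7-joint arm with a two-finger parallel gripper is mounted at the origin on the work surface. World frame = base frame: x ahead of the robot, y to its left, z up, the work surface at z = 0. Lengths are in m, angles in degrees, forces in N, time in s.
With the tool pointing down it reaches from about 0.4 to 0.75 m from the base axis. Payload 19.5 kg.
Tool frame: the origin (TCP) lies midway between the tips of the shut fingers; the grasp point (between the pads) lies 19 mm behind it; z points along the fingers, y is the line along which they close (so a half turn about z gives the same grasp; the last joint's range is limited). The gripper opens to 85 mm and grips with 20 to 120 N. Pads are 22 mm wide; open, the fingers measure 114 mm over their backs; the gripper's body (76 mm by 85 mm) begins 54 mm behind the grasp point. The pads swing forward as they close: fully open they stand 13 mm farther back than shut.
Start: joints at [66.251, 40.479, -1.581, 85.061, 1.261, 54.483, -4.326], TCP at [0.209, -0.535, 0.231] pointing down, gripper open.
Joint ranges: [-155.06, 155.06], [-18.47, 123.98], [-90, 86.84], [0, 140.48], [-83.41, 263.41], [0, 116], [-161.91, 161.91]. Speed limits (degrees/s): [108.29, 108.29, 147.25, 147.25, 172.46, 172.46, 172.46].

## Interface

Orientations are given as a 3x3 rotation matrix whose columns are the frame's x, y, z axes.
In Python, from bench import get_state, camera, get_calibration, finish_job gives the robot as it stands.
- The arm moves only by the tool play_rows, never from a script. Its argument "moves" is a list that holds one entry, the list of rows, each a list of 7 numbers: the closure, from 0 (fully open) to 1 (shut), then the shift along the world's x, y, z in cm, then the turn, a rotation vector about the world's x, y, z in degrees. In form: [[[gripper, dx, dy, dz, wx, wy, wz], ...]]. A call has 1 to 12 rows; each row shifts and turns the commanded pose from where the row before left it; what a row does not reach is not made up. A row lasts 1/10 s, in which the tool goes at most 50 mm and 8.59 degrees, less where a joint would pass 70% of its speed; a pose out of reach is approached as far as the arm can. A call with a gripper value outside its range is refused whole. The fingers move at their own pace and stop on an object; "squeeze" is the grip in N (left out, the last holds). Time passes only in rows, so rows that do not move let the fingers close. It gives the time, the measured TCP pose, the force, the opening and the grip force at its end, in the units of the state.
- get_state(): the state, without advancing time (a new reading comes with each control period).
- camera(name): name is "scene" or "side" or "wrist"; returns (picture, depth): 384x512x3 uint8, blue, green, red; 384x512 float32, m along the optical axis (not along the pixel's ray), 0 where there is no reading.
- get_calibration(name): a dict with "intrinsics" (3x3 intrinsics, pixels), "k1" (the pictures are not rectified: a ray, as slopes to the right and down, at radius r is drawn at 1 + k1 r^2 times it, then the intrinsics apply), "view" (4x4, takes a point from world to camera coordinates); the wrist camera has in their place "hand_eye" (4x4, takes a point from camera to tool coordinates, whose origin is the TCP and whose axes are the flange's). Camera axes: x right, y down, z forward; pixel columns grow to the right and rows downward; lengths in m; the calibration is good to about 2 mm. A picture is of the moment at which its call begins: read the wrist's pose just before it. get_calibration takes no time and is no camera call.
- finish_job(): hands the job in; it is judged then, once.
The state is a dict: "time": time; "joint_pos": joint angles; "qvel": joint speeds; "joint_efforts": joint torques, N m; "tcp_pos": TCP position; "tcp_rot": TCP orientation; "contact_force": force on the tool from outside, world axes, zero at the start; "moment": the same for the moment, N m; "width": finger opening in m; "gripper_force": force on a finger pad.
Only numpy, scipy, OpenCV 4.12 (cv2) and the standard library are available. Lean on these libraries where they do the work, as an engineer would, in place of code of your own. Each camera call takes 0.05 s, during which the arm holds its last target. There are 200 camera calls.

## Working session

There is one attempt and no reset: what is moved stays moved. The work goes in short steps, Python scripts to look and compute and a tool call to move; the robot and the scene stay as the last step left them, time stands still between calls to the robot, and variables do not carry over. Pictures are saved under pics/ and viewed, at most 10 in all, crops included, and the job is handed in when it is done.

Besides the shell and the picture viewer there is one more tool, called after "Call:" by a JSON object that holds its "name" and its "arguments". play_rows: Moves the arm, as the interface text tells. Its arguments: {"type":"object","properties":{"moves":{"type":"array"},"squeeze":{"type":"number"}},"required":["moves"]}

```bash
ls; mkdir -p pics
cat > h.py <<'E'
import numpy as np, cv2
from bench import get_state, camera, get_calibration, finish_job
def rays(name,uv):
    c=get_calibration(name);K=np.array(c["intrinsics"]);k1=c["k1"]
    uv=np.atleast_2d(np.array(uv,float));d=(uv-[K[0,2],K[1,2]])/[K[0,0],K[1,1]]
    s=d.copy()
    for _ in range(20): s=d/(1+k1*(s**2).sum(1,keepdims=True))
    return np.c_[s,np.ones(len(s))]
def cam2world(name,st=None):
    c=get_calibration(name)
    if name=="wrist":
        T=np.eye(4);T[:3,:3]=np.array(st["tcp_rot"]);T[:3,3]=st["tcp_pos"];return T@np.array(c["hand_eye"])
    return np.linalg.inv(np.array(c["view"]))
def on_plane(name,uv,z,st=None):
    T=cam2world(name,st);r=rays(name,uv)@T[:3,:3].T;o=T[:3,3]
    return o+r*((z-o[2])/r[:,2])[:,None]
def at_depth(name,uv,d,st=None):
    T=cam2world(name,st);return (rays(name,uv)*np.atleast_1d(d)[:,None])@T[:3,:3].T+T[:3,3]
def cloud(name,depth,st=None):
    v,u=np.mgrid[0:384,0:512];p=at_depth(name,np.c_[u.ravel(),v.ravel()],depth.ravel(),st).reshape(384,512,3)
    p[depth<=0]=np.nan;return p
E
python3 - <<'E'
from h import *
for n in("scene","side"):
    p,d=camera(n);cv2.imwrite(f"pics/{n}0.png",p);np.save(f"{n}0.npy",d)
    print(n,np.round(cam2world(n),3).tolist())
s=get_state();print(s["time"],s["tcp_pos"],s["width"],np.round(s["tcp_rot"],3).tolist())
E
```

```text
pics
scene [[-0.33, 0.704, -0.629, 1.204], [0.944, 0.239, -0.228, 0.215], [-0.01, -0.669, -0.743, 0.93], [0.0, 0.0, 0.0, 1.0]]
side [[-0.881, -0.254, 0.399, 0.016], [-0.473, 0.485, -0.736, 0.827], [-0.007, -0.837, -0.547, 0.706], [0.0, 0.0, 0.0, 1.0]]
0.1 [ 0.2093489  -0.53528875  0.23090264] 0.08517114482468197 [[0.931, 0.364, -0.0], [0.364, -0.931, 0.001], [-0.0, -0.001, -1.0]]
```

View pics/scene0.png

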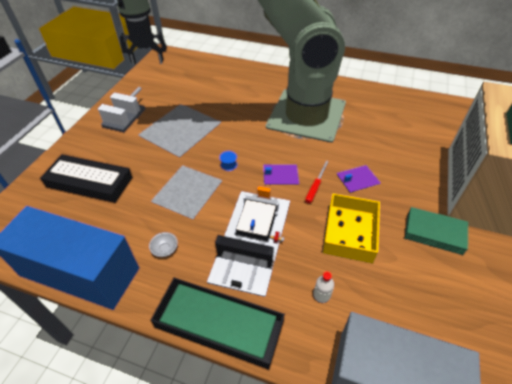

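View pics/side0.png

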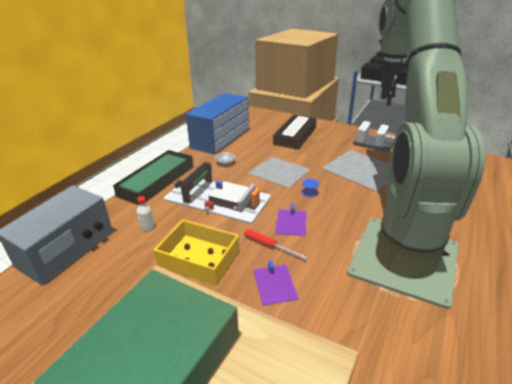

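The scene view shows the fixture at about (250,240), with the blue tab at (252,224), the handle at (264,190) and the bin at (353,228). There are two purple decoys, at (281,175) and (358,179). There are also two grey mats: one at (187,190), opposite the bin across the fixture, and a bigger-looking one at (180,128) near the robot. I'll measure both mats and the fixture, with one enlarged crop.

```bash
cat > m.py <<'E'
from h import *
p=cv2.imread("pics/scene0.png");d=np.load("scene0.npy");P=cloud("scene",d)
hsv=cv2.cvtColor(p,cv2.COLOR_BGR2HSV);H,S,V=[hsv[...,i].astype(int) for i in range(3)]
def comp(m,roi):
    x0,y0,x1,y1=roi;q=np.zeros(m.shape,np.uint8);q[y0:y1,x0:x1]=m[y0:y1,x0:x1]
    n,l,st,c=cv2.connectedComponentsWithStats(q);i=1+st[1:,4].argmax();return l==i
def rect(xy):
    (c,sz,a)=cv2.minAreaRect(xy.astype(np.float32));return np.round(c,4),np.round(sz,4),round(a,1)
for nm,roi in(("mat A",(145,160,225,225)),("mat B",(135,100,222,158))):
    m=comp((S<50)&(V>110),roi);cs=cv2.findContours(m.astype(np.uint8),0,2)[0][0][:,0]
    print(nm,m.sum(),rect(on_plane("scene",cs,0.003)[:,:2]),np.nanmedian(P[m][:,2]))
m=comp((S<60)&(V>150),(200,185,300,300));cs=cv2.findContours(m.astype(np.uint8),0,2)[0][0][:,0]
w=np.abs(P[...,2]-0.010)<0.006;w[:, :200]=0;w[:,300:]=0;w[:185]=0;w[298:]=0;w&=(S<60)&(V>150)
print("bed",w.sum(),rect(P[w][:,:2]), np.nanmedian(P[w][:,2]))
for nm,m in(("handle",comp((H<20)&(S>180)&(V>180)&(H>8),(245,180,285,205))),("tab",comp((H>100)&(H<130)&(S>120),(235,205,270,240))),
  ("red",comp(((H<6)|(H>174))&(S>150),(265,225,290,250)))):
    q=P[m];v,u=np.where(m);print(nm,m.sum(),u.mean(),v.mean(),"zmax",np.nanpercentile(q[:,2],[50,98]),np.nanmedian(q,0))
g=(V<60)&(P[...,2]>0.075)&(P[...,2]<0.095);g[:, :205]=0;g[:,300:]=0;g[:225]=0;g[275:]=0
print("gantry top",g.sum(),rect(P[g][:,:2]))
cv2.imwrite("pics/crop0.png",cv2.resize(p[150:300,140:300],None,fx=4,fy=4,interpolation=2))
E
python3 m.py
```

```text
mat A 2001 (array([ 0.5164, -0.2724]), array([0.1589, 0.1793]), 82.8) 0.0018731904894082607
mat B 1696 (array([ 0.2382, -0.4402]), array([0.2134, 0.2369]), 74.4) 0.002794620182494434
bed 2433 (array([ 0.627 , -0.0726]), array([0.3402, 0.2899]), 4.6) 0.009035560686091793
handle 74 263.4054054054054 188.1891891891892 zmax [0.0652778  0.06982501] [ 0.47974849 -0.0253673   0.0652778 ]
tab 21 252.0952380952381 223.9047619047619 zmax [0.07043207 0.07372669] [ 0.6221655  -0.00756736  0.07043207]
red 24 275.9166666666667 237.16666666666666 zmax [0.03264582 0.03470212] [0.61756529 0.06245701 0.03264582]
gantry top 539 (array([ 7.037e-01, -2.000e-04]), array([0.0264, 0.1519]), 4.7)
```

View pics/crop0.png

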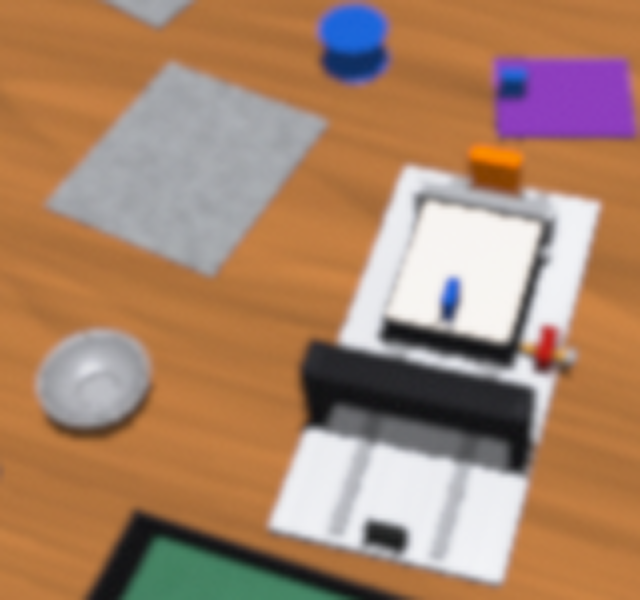

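The smaller mat is A at (187,190): it measures 159 x 179 mm, is centred at (0.516,-0.272), and its long axis lies at about -7°. It is also opposite the bin. B at (180,128) is 213 x 237 mm, so it is the wrong one. The crop confirms the white cover with the blue tab at (252,224) on the carriage; the purple plates are decoys. Next I'll move over the fixture for a close wrist look.

Call:
{"name": "play_rows", "arguments": {"moves": [[[0,3,4,0,0,0,-1.3],[0,3,4,0,0,0,-1.3],[0,3,4,0,0,0,-1.3],[0,3,4,0,0,0,-1.3],[0,3,4,0,0,0,-1.3],[0,3,4,0,0,0,-1.3],[0,3,4,0,0,0,-1.3],[0,3,4,0,0,0,-1.3],[0,3,4,0,0,0,-1.3],[0,3,4,0,0,0,-1.3],[0,3,4,0,0,0,-1.3],[0,3,4,0,0,0,-1.3]]]}}

```text
time: 1.3
tcp_pos: [0.5703, -0.0535, 0.2312]
tcp_rot: [[0.995, 0.1, -0.0], [0.1, -0.995, 0.0], [-0.0, -0.0, -1.0]]
contact_force: [0.1, -0.8, -0.6]
width: 0.0853
gripper_force: 0.0
```

Call:
{"name": "play_rows", "arguments": {"moves": [[[0,2,3,0,0,0,0],[0,0,0,0,0,0,0],[0,0,0,0,0,0,0]]]}}

```text
time: 1.6
tcp_pos: [0.5892, -0.0252, 0.2308]
tcp_rot: [[0.995, 0.101, -0.001], [0.101, -0.995, -0.0], [-0.001, 0.0, -1.0]]
contact_force: [-1.1, -0.7, -0.0]
width: 0.0856
gripper_force: 0.0
```

Run:
```python
from h import *
import pickle
s=get_state();p,d=camera("wrist");cv2.imwrite("pics/w1.png",p);np.save("w1.npy",d);pickle.dump(s,open("w1.pkl","wb"))
print(s["time"],np.round(s["tcp_pos"],4),np.round(s["tcp_rot"],3).tolist(),np.round(s["qvel"],2),s["contact_force"]);print(np.round(get_calibration("wrist")["hand_eye"],3).tolist())
```

```text
1.6 [ 0.5892 -0.0252  0.2308] [[0.995, 0.101, -0.001], [0.101, -0.995, -0.0], [-0.001, 0.0, -1.0]] [ 1.95 -0.92  0.74  1.01  0.24 -0.31  0.28] [-1.05511139 -0.70343521 -0.04695692]
[[0.001, -0.962, -0.275, 0.069], [1.0, 0.0, 0.001, 0.001], [-0.001, -0.275, 0.962, -0.143], [0.0, 0.0, 0.0, 1.0]]
```

View pics/w1.png

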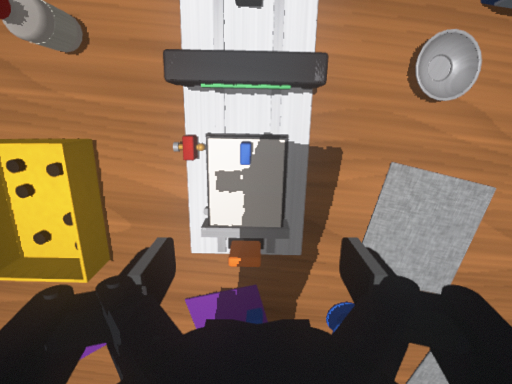

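The wrist view shows the tab at (246,152), handle at (245,252), keeper bar at (245,228), gantry at (245,68), detent at (188,148) and the small mat at (430,225). I'll measure these precisely.

```bash
cat > m2.py <<'E'
from h import *
import pickle
s=pickle.load(open("w1.pkl","rb"));p=cv2.imread("pics/w1.png");d=np.load("w1.npy");P=cloud("wrist",d,s)
hsv=cv2.cvtColor(p,cv2.COLOR_BGR2HSV);H,S,V=[hsv[...,i].astype(int) for i in range(3)]
def box(m,x0,y0,x1,y1): q=np.zeros_like(m);q[y0:y1,x0:x1]=m[y0:y1,x0:x1];return q
def rep(n,m,lo,hi):
    m=m&(P[...,2]>lo)&(P[...,2]<hi);q=P[m]
    c,sz,a=cv2.minAreaRect(q[:,:2].astype(np.float32));v,u=np.where(m)
    print(n,m.sum(),(round(u.mean()),round(v.mean())),"c",np.round(c,4),"size",np.round(sz,4),"a",round(a,2),"z",np.round(np.median(q[:,2]),4))
    return q
T=rep("tab top",box((H>100)&(H<130)&(S>120),235,135,258,170),.068,.078)
Hd=rep("handle top",box((H<22)&(H>4)&(S>150),225,235,265,270),.064,.075)
G=rep("gantry top",box(V<80,160,45,332,90),.080,.092)
K=rep("keeper top",box(S<60,198,215,295,240),.050,.058)
C=rep("cover",box((S<60),205,135,288,230),.040,.048)
R=rep("red",box(((H<6)|(H>174))&(S>150),175,135,200,162),.030,.037)
M=rep("mat",box((S<60)&(V>70),355,160,500,300),-.004,.009)
h=Hd[:,:2].mean(0);g=(G[:,:2].max(0)+G[:,:2].min(0))/2
print("handle->gantry",np.hypot(*(g-h)),np.degrees(np.arctan2(*(g-h)[::-1])))
E
python3 m2.py
```

```text
tab top 199 (245, 153) c [ 0.6145 -0.0112] size [0.022  0.0098] a 5.02 z 0.0721
handle top 357 (244, 261) c [ 0.4821 -0.0218] size [0.014  0.0385] a 7.49 z 0.0688
gantry top 1888 (272, 68) c [ 0.6988 -0.0036] size [0.0297 0.1565] a 4.38 z 0.0858
keeper top 976 (245, 232) c [ 0.5138 -0.0192] size [0.0142 0.11  ] a 4.45 z 0.0541
cover 6505 (246, 182) c [ 0.5739 -0.0152] size [0.1127 0.1043] a 4.68 z 0.0441
red 247 (188, 147) c [0.6087 0.0603] size [0.0279 0.0135] a 4.39 z 0.0338
mat 10783 (426, 223) c [ 0.5138 -0.2756] size [0.1639 0.1814] a 82.72 z 0.0034
handle->gantry 0.21683504834559425 4.8175637453889975
```

Call:
{"name": "play_rows", "arguments": {"moves": [[[0,0.8,0.5,-3,0,0,-0.6],[0,0.9,0.5,-4,0,0,-0.6],[0,0.8,0.4,-4,0,0,0],[0,0,0,-3,0,0,0],[0,0,0,-2,0,0,0],[0,0,0,0,0,0,0],[0,0,0,0,0,0,0]]]}}

```text
time: 2.35
tcp_pos: [0.6145, -0.0125, 0.0722]
tcp_rot: [[0.997, 0.078, 0.0], [0.078, -0.997, -0.0], [0.0, 0.0, -1.0]]
contact_force: [-0.3, 0.1, 0.0]
width: 0.0853
gripper_force: 0.0
```

Run:
```python
from h import *
s=get_state();p,d=camera("wrist");cv2.imwrite("pics/w2.png",p)
print(np.round(s["tcp_pos"],4),np.round(s["tcp_rot"],3).tolist(),s["contact_force"])
hsv=cv2.cvtColor(p,cv2.COLOR_BGR2HSV);P=cloud("wrist",d,s)
m=(hsv[...,0]>100)&(hsv[...,0]<130)&(hsv[...,1]>120)&(P[...,2]>.066)&(P[...,2]<.08)&(abs(P[...,0]-.6145)<.04)&(abs(P[...,1]+.011)<.04)
print(m.sum());q=P[m]
if m.sum(): print(cv2.minAreaRect(q[:,:2].astype(np.float32)),np.median(q,0),np.argwhere(m).mean(0))
```

```text
[ 0.6145 -0.0125  0.0722] [[0.997, 0.078, 0.0], [0.078, -0.997, -0.0], [0.0, 0.0, -1.0]] [-0.33008325  0.14462437  0.03477075]
796
((0.6145264506340027, -0.010413825511932373), (0.02375693991780281, 0.010779728181660175), 4.410186290740967) [ 0.61615668 -0.01035959  0.07195767] [237.51507538 251.49874372]
```

Call:
{"name": "play_rows", "arguments": {"moves": [[[0,0,0.2,-1.3,0,0,0],[0,0,0,-1.0,0,0,0],[0,0,0,0,0,0,0],[0.5,0,0,0,0,0,0],[0.7,0,0,0,0,0,0],[1,0,0,0,0,0,0],[1,0,0,0,0,0,0],[1,0,0,0,0,0,0],[1,0,0,0,0,0,0],[1,0,0,0,0,0,0]]], "squeeze": 45}}

```text
time: 3.4
tcp_pos: [0.6146, -0.0095, 0.0485]
tcp_rot: [[0.997, 0.079, 0.0], [0.079, -0.997, 0.0], [0.0, -0.0, -1.0]]
contact_force: [-1.5, 0.4, 6.1]
width: 0.0112
gripper_force: 44.8
```

Call:
{"name": "play_rows", "arguments": {"moves": [[[1,-0.04,0,0.36,0.16,-2,0],[1,-0.04,0,0.36,0.16,-2,0],[1,-0.07,0,0.35,0.16,-2,0],[1,-0.07,0,0.35,0.16,-2,0],[1,0,0,0,0,0,0]]]}}

```text
time: 3.9
tcp_pos: [0.6118, -0.0096, 0.0628]
tcp_rot: [[0.987, 0.079, 0.14], [0.078, -0.997, 0.011], [0.14, -0.0, -0.99]]
contact_force: [-0.0, 0.0, -0.4]
width: 0.0109
gripper_force: 44.1
```

Call:
{"name": "play_rows", "arguments": {"moves": [[[1,-0.08,0,0.35,0.16,-2,0],[1,-0.08,0,0.35,0.16,-2,0],[1,-0.1,0,0.34,0.16,-2,0],[1,-0.1,0,0.34,0.16,-2,0],[1,0,0,0,0,0,0]]]}}

```text
time: 4.4
tcp_pos: [0.6083, -0.0096, 0.0762]
tcp_rot: [[0.958, 0.079, 0.275], [0.076, -0.997, 0.022], [0.276, -0.0, -0.961]]
contact_force: [0.8, -0.0, -1.0]
width: 0.0111
gripper_force: 44.2
```

Run:
```python
from h import *
p,d=camera("side");q=cv2.resize(p[150:240,140:300],None,fx=5,fy=5,interpolation=2)
p,d=camera("scene");r=cv2.resize(p[170:280,195:315],None,fx=5,fy=5,interpolation=2)[:450]
cv2.imwrite("pics/s3.png",q)
```

```text
(no output)
```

View pics/s3.png

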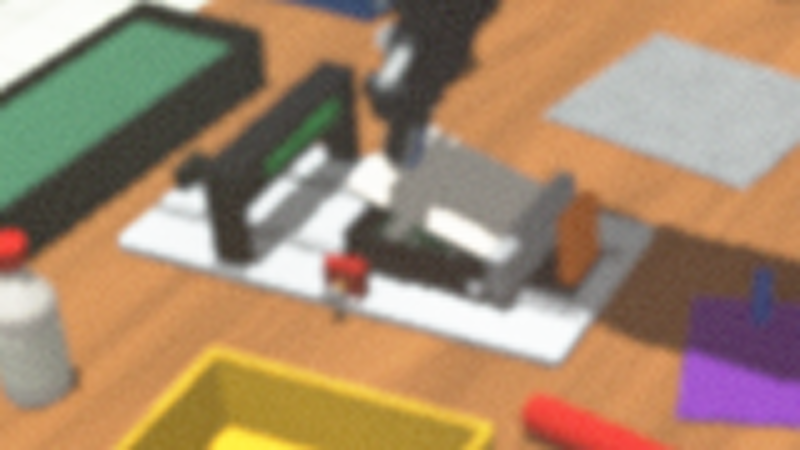

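The side crop shows the cover tilted, with the tab end up at (410,145) and the near end still under the keeper at (540,240). Now I'll draw it forward along its slope and then up.

Call:
{"name": "play_rows", "arguments": {"moves": [[[1,0.38,0.03,0.11,0,0,0],[1,0.38,0.03,0.11,0,0,0],[1,0.38,0.03,0.11,0,0,0],[1,0.38,0.03,0.11,0,0,0],[1,0.38,0.03,0.11,0,0,0],[1,0,0,0,0,0,0]]]}}

```text
time: 5.1
tcp_pos: [0.6281, -0.0079, 0.0819]
tcp_rot: [[0.958, 0.08, 0.276], [0.076, -0.997, 0.022], [0.277, -0.0, -0.961]]
contact_force: [0.0, 0.2, -0.6]
width: 0.0113
gripper_force: 44.1
```

Call:
{"name": "play_rows", "arguments": {"moves": [[[1,0.2,0,0.6,0,0,0],[1,0,0,1,0,0,0],[1,0,0,1.5,0,0,0],[1,0,0,2,0,0,0],[1,0,0,2,0,0,0],[1,0,0,2,-0.16,2,0],[1,0,0,1.5,-0.32,4,0],[1,0,0,0.8,-0.32,4,0],[1,0,0,0.4,-0.32,4,0],[1,0,0,0,-0.16,2,0],[1,0,0,0,0,0,0]]]}}

```text
time: 6.2
tcp_pos: [0.6299, -0.0079, 0.2002]
tcp_rot: [[0.997, 0.08, -0.0], [0.08, -0.997, -0.0], [-0.0, 0.0, -1.0]]
contact_force: [-0.7, 0.7, -0.4]
width: 0.0113
gripper_force: 44.1
```

Run:
```python
from h import *
s=get_state();p,d=camera("side");cv2.imwrite("pics/s4.png",cv2.resize(p[120:260,120:320],None,fx=4,fy=4,interpolation=2))
print(s["time"],np.round(s["tcp_pos"],4),np.round(s["tcp_rot"],3).tolist(),s["contact_force"])
```

```text
6.2 [ 0.6299 -0.0079  0.2002] [[0.997, 0.08, -0.0], [0.08, -0.997, -0.0], [-0.0, 0.0, -1.0]] [-0.67205855  0.68421493 -0.41180276]
```

View pics/s4.png

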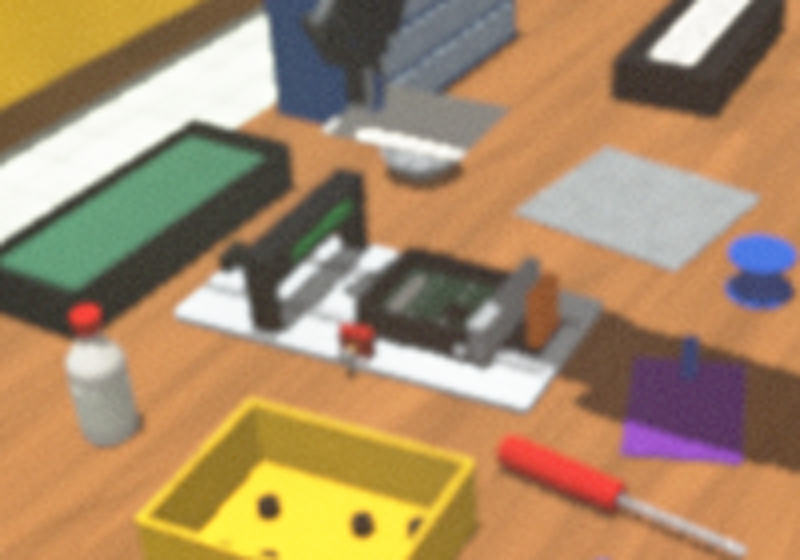

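The cover is held level above the empty tray: cover at (420,125) in the crop, tray at (430,290). I'll carry it to the mat.

Call:
{"name": "play_rows", "arguments": {"moves": [[[1,-0.5,-1.7,0,0,0,-1],[1,-0.8,-3,0,0,0,-1.5],[1,-0.9,-3.5,0,0,0,-1.5],[1,-0.9,-3.5,0,0,0,-1.5],[1,-0.9,-3.5,0,0,0,-1.5],[1,-0.9,-3.5,0,0,0,-1.5],[1,-0.9,-3.5,0,0,0,-1.5],[1,-0.8,-3,-2,0,0,-1],[1,-0.5,-2,-3,0,0,-1],[1,0,0,-4,0,0,0],[1,0,0,-3,-0.25,-2,0],[1,0,0,0,0,0,0]]]}}

```text
time: 7.45
tcp_pos: [0.5559, -0.28, 0.0772]
tcp_rot: [[0.991, -0.131, 0.031], [-0.131, -0.991, -0.003], [0.031, -0.002, -1.0]]
contact_force: [-0.2, 0.6, -1.1]
width: 0.011
gripper_force: 44.0
```

Run:
```python
from h import *
s=get_state();p,d=camera("wrist");cv2.imwrite("pics/w5.png",p)
print(s["time"],np.round(s["tcp_pos"],4),np.round(s["tcp_rot"],3).tolist(),s["contact_force"])
R=np.array(s["tcp_rot"]);print("yaw",np.degrees(np.arctan2(R[1,0],R[0,0])))
hsv=cv2.cvtColor(p,cv2.COLOR_BGR2HSV);P=cloud("wrist",d,s)
m=(hsv[...,1]<60)&(hsv[...,2]>60)&(abs(P[...,2]-.003)<.006)&(np.hypot(P[...,0]-.515,P[...,1]+.274)<.15)
q=P[m];print("mat",m.sum(),cv2.minAreaRect(q[:,:2].astype(np.float32)))
p,d=camera("scene");P=cloud("scene",d);hsv=cv2.cvtColor(p,cv2.COLOR_BGR2HSV)
m=(hsv[...,1]<60)&(hsv[...,2]>120)&(P[...,2]>.05)&(P[...,2]<.095)&(np.hypot(P[...,0]-.515,P[...,1]+.274)<.11)
q=P[m];print("cover",m.sum(),cv2.minAreaRect(q[:,:2].astype(np.float32)),np.median(q,0))
a=q[:,0]<.49;b=q[:,0]>.54;print(np.median(q[a],0),np.median(q[b],0))
```

```text
7.45 [ 0.5559 -0.28    0.0772] [[0.991, -0.131, 0.031], [-0.131, -0.991, -0.003], [0.031, -0.002, -1.0]] [-0.15640363  0.61212751 -1.09815505]
yaw -7.545488158935812
mat 15535 ((0.5515414476394653, -0.27941271662712097), (0.16128815710544586, 0.10583847761154175), 82.82853698730469)
cover 278 ((0.5151495933532715, -0.2718718945980072), (0.08960643410682678, 0.11305446177721024), 81.6087875366211) [ 0.52310084 -0.25026789  0.07276169]
[ 0.47682809 -0.25083631  0.07149348] [ 0.55801398 -0.25197392  0.07403273]
```

The cover is within about 2 mm of the mat's middle, so I'll lower it.

Call:
{"name": "play_rows", "arguments": {"moves": [[[1,0.1,0,-2,0,0,0],[1,0.1,0,-2,0,0,0],[1,0,0,-1,0,0,0],[1,0,0,-0.4,0,0,0],[1,0,0,-0.3,0,0,0],[1,0,0,-0.2,0,0,0],[1,0,0,0,0,0,0],[1,0,0,0,0,0,0]]]}}

```text
time: 8.35
tcp_pos: [0.5608, -0.2801, 0.0212]
tcp_rot: [[0.991, -0.129, 0.035], [-0.129, -0.992, -0.004], [0.036, -0.0, -0.999]]
contact_force: [0.7, 0.2, -0.0]
width: 0.0114
gripper_force: 44.1
```

Call:
{"name": "play_rows", "arguments": {"moves": [[[1,-0.2,0,-0.2,0,0,0],[1,0,0,-0.2,0,0,0],[1,0,0,-0.1,0,0,0],[1,0,0,0,0,0,0],[1,0,0,0,0,0,0]]]}}

```text
time: 8.85
tcp_pos: [0.5586, -0.28, 0.0157]
tcp_rot: [[0.991, -0.13, 0.035], [-0.13, -0.992, -0.004], [0.035, -0.0, -0.999]]
contact_force: [0.0, 0.8, -1.3]
width: 0.0115
gripper_force: 44.1
```

Call:
{"name": "play_rows", "arguments": {"moves": [[[1,0,0,-0.05,0,0,0],[1,0,0,-0.05,0,0,0],[1,0,0,0,0,0,0]]]}}

```text
time: 9.15
tcp_pos: [0.5587, -0.28, 0.0153]
tcp_rot: [[0.991, -0.13, 0.035], [-0.129, -0.992, -0.004], [0.036, -0.0, -0.999]]
contact_force: [-2.6, 2.3, 9.2]
width: 0.011
gripper_force: 45.5
```

Contact at the expected height. I'll release and rise.

Call:
{"name": "play_rows", "arguments": {"moves": [[[0.75,0,0,0,0,0,0],[0.6,0,0,0,0,0,0],[0.4,0,0,0.1,0,0,0],[0.4,0,0,0.2,0,0,0],[0.4,0,0,1,0,0,0],[0.4,0,0,3,0,0,0],[0.4,0,0,4,0,0,0],[0.4,0,0,5,0.25,2,0],[0.4,0,0,5,0,0,0],[0.4,0,0,0,0,0,0]]]}}

```text
time: 10.15
tcp_pos: [0.5605, -0.2812, 0.2048]
tcp_rot: [[0.992, -0.13, 0.009], [-0.13, -0.992, -0.004], [0.009, 0.003, -1.0]]
contact_force: [-0.6, -0.2, -0.7]
width: 0.0515
gripper_force: 0.0
```

Run:
```python
from h import *
s=get_state();p,d=camera("side")
p2,_=camera("scene");cv2.imwrite("pics/s6.png",np.vstack([cv2.resize(p[140:220,220:360],(700,400)),cv2.resize(p2[155:225,140:320],(700,200*0+190))]))
print(s["time"],np.round(s["tcp_pos"],4))
P=cloud("side",d);hsv=cv2.cvtColor(p,cv2.COLOR_BGR2HSV)
P2=cloud("scene",_);h2=cv2.cvtColor(p2,cv2.COLOR_BGR2HSV)
m=(h2[...,1]<60)&(h2[...,2]>185)&(P2[...,2]>.004)&(P2[...,2]<.02)&(np.hypot(P2[...,0]-.515,P2[...,1]+.274)<.09)
q=P2[m];print("cover",m.sum(),cv2.minAreaRect(q[:,:2].astype(np.float32)),np.median(q,0))
```

```text
10.15 [ 0.5605 -0.2812  0.2048]
cover 155 ((0.5241058468818665, -0.23929841816425323), (0.031133750453591347, 0.11204316467046738), 75.4900894165039) [ 0.53018291 -0.23912055  0.00849202]
```

View pics/s6.png

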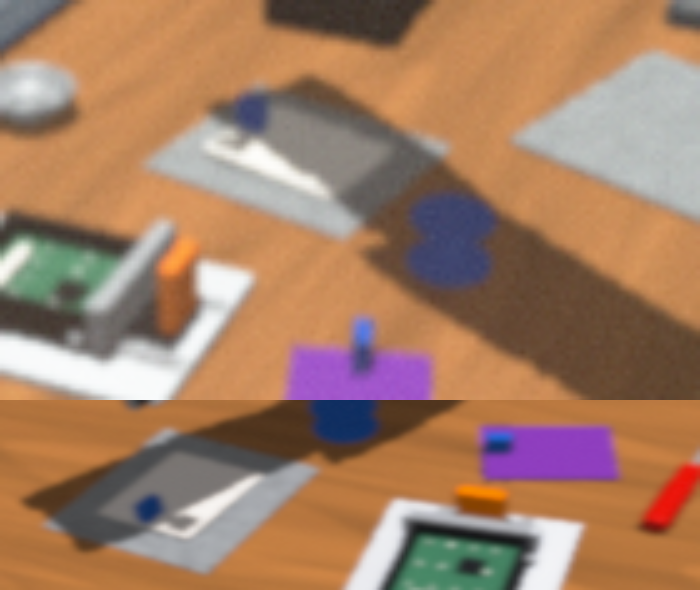

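Both views show the cover flat on the small mat, tab up. Before going behind the handle, I'll locate the purple plate and its tab for clearance.

Run:
```python
from h import *
import pickle
s=pickle.load(open("w1.pkl","rb"))
for n,p,d,st in(("wrist",cv2.imread("pics/w1.png"),np.load("w1.npy"),s),("scene",cv2.imread("pics/scene0.png"),np.load("scene0.npy"),None)):
    P=cloud(n,d,st);h=cv2.cvtColor(p,cv2.COLOR_BGR2HSV).astype(int)
    m=(h[...,0]>128)&(h[...,0]<160)&(h[...,1]>100)&(P[...,0]>.25)&(P[...,0]<.47)&(abs(P[...,1]+.03)<.09);q=P[m]
    print(n,"purple",m.sum(),cv2.minAreaRect(q[:,:2].astype(np.float32)))
    m=(h[...,0]>100)&(h[...,0]<126)&(h[...,1]>120)&(P[...,0]>.25)&(P[...,0]<.47)&(P[...,1]>-.11)&(P[...,1]<.05);q=P[m]
    print("tab",m.sum(),np.nanmin(q,0) if len(q) else 0,np.nanmax(q,0) if len(q) else 0)
```

```text
wrist purple 1988 ((0.3576141595840454, -0.0015328526496887207), (0.06962597370147705, 0.11614023149013519), 19.80754280090332)
tab 230 [ 0.34931358 -0.05691421  0.00768094] [ 0.37285757 -0.03312967  0.03743141]
scene purple 594 ((0.34792283177375793, -0.003636293113231659), (0.08870524913072586, 0.11630464345216751), 20.45656394958496)
tab 43 [ 0.35559502 -0.05393843  0.01157514] [ 0.37473597 -0.03309324  0.03867227]
```

Call:
{"name": "play_rows", "arguments": {"moves": [[[0.6,-0.5,1.2,0,0,0,1],[0.8,-1,2.5,0,0,0,1.5],[1,-1.3,3,0,0,0,1.5],[1,-1.4,3.3,0,0,0,1.5],[1,-1.4,3.3,0,0,0,1.5],[1,-1.4,3.3,0,0,0,1.5],[1,-1.4,3.3,0,0,0,1.5],[1,-1.3,3,0,0,0,1.1],[1,-0.8,2,-2,0,0,1],[1,-0.4,0.8,-4,0,0,0],[1,0,0,0,0,0,0],[1,0,0,0,0,0,0]]]}}

```text
time: 11.45
tcp_pos: [0.4494, -0.0235, 0.138]
tcp_rot: [[0.997, 0.081, -0.002], [0.081, -0.997, -0.0], [-0.002, 0.0, -1.0]]
contact_force: [0.1, -0.1, 0.1]
width: -0.0002
gripper_force: 0.0
```

Call:
{"name": "play_rows", "arguments": {"moves": [[[1,0,-0.05,-3,0,0,0],[1,0,0,-4,0,0,0],[1,0,0,-2.5,0,0,0],[1,0,0,-0.5,0,0,0],[1,0,0,0,0,0,0],[1,0.5,0.04,0,0,0,0],[1,0.5,0.04,0,0,0,0],[1,0.5,0.04,0,0,0,0],[1,0.5,0.04,0,0,0,0],[1,0,0,0,0,0,0]]]}}

```text
time: 12.45
tcp_pos: [0.4704, -0.0218, 0.038]
tcp_rot: [[0.997, 0.081, 0.001], [0.081, -0.997, 0.0], [0.001, -0.0, -1.0]]
contact_force: [-0.3, -0.3, 0.8]
width: -0.0001
gripper_force: 0.0
```

Call:
{"name": "play_rows", "arguments": {"moves": [[[1,0.7,0.06,0,0,0,0],[1,0.7,0.06,0,0,0,0],[1,0.7,0.06,0,0,0,0],[1,0.7,0.06,0,0,0,0],[1,0.7,0.06,0,0,0,0],[1,0.7,0.06,0,0,0,0],[1,0.7,0.06,0,0,0,0],[1,0.7,0.06,0,0,0,0],[1,0.5,0.04,0,0,0,0],[1,0,0,0,0,0,0]]]}}

```text
time: 13.45
tcp_pos: [0.5314, -0.0165, 0.0377]
tcp_rot: [[0.997, 0.081, 0.001], [0.081, -0.997, 0.0], [0.001, -0.0, -1.0]]
contact_force: [0.9, -0.8, -0.0]
width: 0.0002
gripper_force: 0.0
```

```bash
cat > hd.py <<'E'
from h import *
s=get_state();print(s["time"],np.round(s["tcp_pos"],4),np.round(s["contact_force"],1))
p,d=camera("side")
for n in("wrist","scene"):
    p,d=camera(n);P=cloud(n,d,s);h=cv2.cvtColor(p,cv2.COLOR_BGR2HSV).astype(int)
    m=(h[...,0]<22)&(h[...,0]>4)&(h[...,1]>150)&(P[...,2]>.062)&(P[...,2]<.075)&(P[...,0]>.45)&(P[...,0]<.6)&(abs(P[...,1])<.05)
    if m.sum()>5:
        c=cv2.minAreaRect(P[m][:,:2].astype(np.float32));print(n,m.sum(),c,"slide",np.hypot(c[0][0]-.4821,c[0][1]+.0218))
cv2.imwrite("pics/last.png",cv2.resize(p[160:280,140:310],None,fx=4,fy=4,interpolation=2))
E
python3 hd.py
```

```text
13.45 [ 0.5314 -0.0165  0.0377] [ 0.9 -0.8 -0. ]
wrist 2792 ((0.5498504638671875, -0.015848461538553238), (0.014374066144227982, 0.038591936230659485), 5.047300815582275) slide 0.068011367904764
scene 53 ((0.550219714641571, -0.014943301677703857), (0.014159100130200386, 0.034995805472135544), 5.459527492523193) slide 0.06846393090330156
```

Call:
{"name": "play_rows", "arguments": {"moves": [[[1,0.3,0.02,0,0,0,0],[1,0.3,0.02,0,0,0,0],[1,0.3,0.03,0,0,0,0],[1,0.3,0.02,0,0,0,0],[1,0.3,0.03,0,0,0,0],[1,0.3,0.02,0,0,0,0],[1,0,0,0,0,0,0]]]}}

```text
time: 14.3
tcp_pos: [0.5489, -0.0153, 0.0378]
tcp_rot: [[0.997, 0.081, 0.0], [0.081, -0.997, 0.0], [0.0, -0.0, -1.0]]
contact_force: [-0.5, 0.6, -0.3]
width: 0.0003
gripper_force: 0.0
```

```bash
python3 hd.py
```

```text
14.3 [ 0.5489 -0.0153  0.0378] [-0.5  0.6 -0.3]
wrist 2800 ((0.5673367977142334, -0.014241630211472511), (0.014227970503270626, 0.03888823464512825), 4.90378999710083) slide 0.0855712605869358
scene 56 ((0.5695155262947083, -0.01317540928721428), (0.03714137524366379, 0.014676647260785103), 89.864013671875) slide 0.08783995561442358
```

Call:
{"name": "play_rows", "arguments": {"moves": [[[1,0.2,0.02,0,0,0,0],[1,0.2,0.02,0,0,0,0],[1,0.1,0.01,0,0,0,0],[1,0,0,0,0,0,0]]]}}

```text
time: 14.85
tcp_pos: [0.5539, -0.0147, 0.0377]
tcp_rot: [[0.997, 0.081, 0.0], [0.081, -0.997, 0.0], [0.0, -0.0, -1.0]]
contact_force: [-0.2, -0.4, 1.0]
width: 0.0001
gripper_force: 0.0
```

```bash
python3 hd.py
```

```text
14.85 [ 0.5539 -0.0147  0.0377] [-0.2 -0.4  1. ]
wrist 2766 ((0.5713592767715454, -0.013960788026452065), (0.014597831293940544, 0.03868194669485092), 4.842105865478516) slide 0.08960285561378928
scene 59 ((0.5721201300621033, -0.012222204357385635), (0.01575695350766182, 0.0379474051296711), 1.5629193782806396) slide 0.09052821651711514
```

Slide is about 0.090. I'll push slightly further to feel the stop.

Call:
{"name": "play_rows", "arguments": {"moves": [[[1,0.1,0.01,0,0,0,0],[1,0.1,0.01,0,0,0,0],[1,0,0,0,0,0,0]]]}}

```text
time: 15.3
tcp_pos: [0.554, -0.0147, 0.0377]
tcp_rot: [[0.997, 0.081, -0.004], [0.081, -0.997, 0.0], [-0.004, -0.0, -1.0]]
contact_force: [-12.5, 0.1, 9.2]
width: -0.0001
gripper_force: 6.0
```

The hard stop is reached: the TCP is stalled at 0.554 with 12.5 N. I'll back off and rise clear.

Call:
{"name": "play_rows", "arguments": {"moves": [[[1,-0.5,-0.04,0,0,0,0],[1,-1.5,-0.12,0,0,0,0],[1,-2,-0.16,0,0,0,0],[1,0,0,3,0,0,0],[1,0,0,5,0,0,0],[1,0,0,5,0,0,0],[1,0,0,5,0,0,0],[1,0,0,0,0,0,0],[1,0,0,0,0,0,0]]]}}

```text
time: 16.2
tcp_pos: [0.5159, -0.0176, 0.2184]
tcp_rot: [[0.997, 0.081, 0.002], [0.081, -0.997, 0.0], [0.002, -0.0, -1.0]]
contact_force: [-0.3, 0.5, -0.8]
width: 0.0001
gripper_force: 0.0
```

```bash
python3 hd.py
python3 - <<'E'
from h import *
p,d=camera("scene");P=cloud("scene",d);h=cv2.cvtColor(p,cv2.COLOR_BGR2HSV)
m=(h[...,1]<60)&(h[...,2]>190)&(P[...,2]<.03)&(np.hypot(P[...,0]-.515,P[...,1]+.274)<.09)
q=P[m];print("cover",m.sum(),cv2.minAreaRect(q[:,:2].astype(np.float32)),np.percentile(q[:,2],[5,50,95]))
E
```

```text
16.2 [ 0.5159 -0.0176  0.2184] [-0.3  0.5 -0.8]
wrist 412 ((0.5719546675682068, -0.01413487084209919), (0.012080405838787556, 0.03904128074645996), 4.826803207397461) slide 0.09018101512402851
scene 55 ((0.5723327398300171, -0.013211742043495178), (0.01664494350552559, 0.035013169050216675), 0.6830528378486633) slide 0.09064052908031278
cover 723 ((0.5115043520927429, -0.27805468440055847), (0.1011756956577301, 0.12633612751960754), 82.16112518310547) [0.00215068 0.00763554 0.01186994]
```

View pics/last.png

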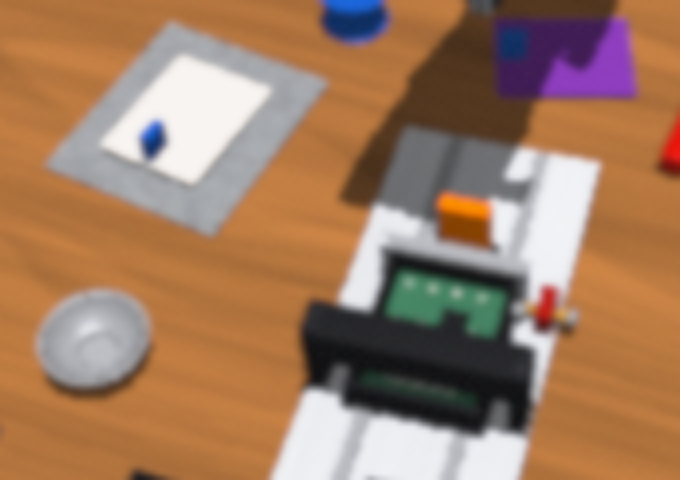

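The final view shows the cover flat and centred on the small mat with its tab up at (152,138). The carriage is home under the gantry with the handle at (465,215), slide about 0.090 m, and the robot is clear.

```bash
python3 -c "
from bench import finish_job
print(finish_job())"
```

```text
the job is handed in; nothing more can be done
None
```

The job is handed in: the cover lies flat, tab up, in the middle of the smaller grey mat, and the carriage is home at its stop (about 0.090 m, held after release), with the arm clear at about 16 s.

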